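# Offer up the centre fin and hold it home

## Robot

A 6-joint arm with a two-finger parallel gripper is mounted at the origin on the work surface. World frame = base frame: x ahead of the robot, y to its left, z up, the work surface at z = 0. Lengths are in m, angles in rad, forces in N, time in s.
With the tool pointing down it reaches from about 0.35 to 0.975 m from the base axis. Payload 4.9 kg.
Tool frame: the origin (TCP) lies on the mounting face of the last link; the fingertips stand 173 mm ahead of it and the grasp point (between the pads) lies 155 mm ahead of it (tcp_to_grasp is the distance from the TCP to the grasp point, in m); z points along the fingers, y is the line along which they close (so a half turn about z gives the same grasp; the last joint's range is limited). The gripper opens to 85 mm and grips with 20 to 120 N. Pads are 22 mm wide; open, the fingers measure 114 mm over their backs; the gripper's body (76 mm by 85 mm) begins 54 mm behind the grasp point. The pads swing forward as they close: fully open they stand 13 mm farther back than shut.
Start: joints at [-0.119, 0.053, 1.613, -0, 1.476, -0.119], TCP at [0.625, 0, 0.405] pointing down, gripper open.
Joint ranges: [-3.01, 3.01], [-1.01, 2.22], [0.06, 2.58], [-1.02, 4.17], [0.09, 2.62], [-3.14, 3.14]. Speed limits (rad/s): [2.57, 2.57, 3.14, 3.14, 3.14, 3.14].

## Interface

Orientations are given as a rotation vector (axis times angle).
In Python, from station import get_obs, get_image, calibration, finish_job, tcp_to_grasp gives the robot as it stands. The module is installed in compiled form; this text tells all that it offers.
- The arm moves only by the tool arm_command, never from a script. Its argument "plan" is a list that holds one entry, the list of rows, each a list of 6 numbers: the shift along the tool's x, y, z in cm, then the turn, a rotation vector about the tool's x, y, z in rad. A call has 1 to 12 rows; each row is the pose to reach, as a shift and turn from the pose commanded when the call began, along the tool's axes at that moment; what a row does not reach only later rows make up. A row lasts 1/12 s, in which the tool goes at most 41.7 mm and 7.16 degrees, less where a joint would pass 70% of its speed; a pose out of reach is approached as far as the arm can. A call with a gripper value outside its range is refused whole. "gripper" is the closure, from -1 (fully open) to 1 (shut), set as the call begins (left out, the last holds). The fingers move at their own pace and stop on an object; "force" is the grip in N (left out, the last holds). Time passes only in rows, so rows that repeat a pose let the fingers close. It gives the time, the measured TCP pose, the force, the opening and the grip force at its end, in the units of the state.
- get_obs(): the state, without advancing time (a new reading comes with each control period).
- get_image(name): name is "scene" or "side" or "wrist"; returns (picture, depth): 400x640x3 uint8, blue, green, red; 400x640 float32, m along the optical axis (not along the pixel's ray), 0 where there is no reading.
- calibration(name): a dict with "fx", "fy", "cx", "cy" (pixels), "pose" (4x4, takes a point from camera to world coordinates). Camera axes: x right, y up, looking along -z (the intrinsics and any distortion apply to the point x, -y, -z); pixel columns grow to the right and rows downward; lengths in m; the calibration is good to about 2 mm. A picture is of the moment at which its call begins: read the wrist's pose just before it. calibration takes no time and is no camera call; for the wrist camera it gives the pose at the moment of the call.
- finish_job(): hands the job in; it is judged then, once.
The state is a dict: "t": time; "q": joint angles; "dq": joint speeds; "effort": joint torques, N m; "tool_pos": TCP position; "tool_rot": TCP orientation; "contact_force": force on the tool from outside, world axes, zero at the start; "wrist_torque": the same for the moment, N m; "opening": finger opening in m; "grip_force": force on a finger pad.
Only numpy, scipy, OpenCV 4.12 (cv2) and the standard library are available. Lean on these libraries where they do the work, as an engineer would, in place of code of your own. Each camera call takes 0.05 s, during which the arm holds its last target. There are 200 camera calls.

## Task

Lift the lid of the plywood fin chest, draw out the teal fin (it matches the two already on the surfboard) and fit it in the empty fin box in the middle of the board's tail: tab fully home, upright, swept back towards the tail like the other two. Finish still gripping the fin and pressing it lightly down in its box, so that I can do up the screws. Leave the lid open, do not ram the fin against the board, and leave the amber fin and everything else as they are.

Things in the scene. Friction and masses are not known exactly. Their poses are not given: they have to be found in the camera images.
- lid (a joint): Angle of the chest's lid in rad: 0 shut, it may start slightly ajar, grows as the lid opens upward, stop at 1.85. The lid weighs 0.26 kg and its stiff hinges keep it at any angle. Open means 1.25 or more.
- lid_bar (a point): Middle of the lid's steel bow handle: a round bar of 10 mm diameter, 90 mm long, along this frame's y, its axis 35 mm above the lid's top face (x runs from the lid's front edge to the hinge, z out of its top face). It is 150 mm from the hinge axis along the lid and 65 mm off it in z; the lid's front edge is 18 mm in front of the bar. The lid is a hood 30 mm deep.
- lid_hinge (a point): Point on the lid's hinge axis, 112 mm above the table at the middle of the chest's back edge (the side away from the surfboard); the hinge axis is this frame's y. The frame turns with the lid: z points out of its top face.
- chest: Fixed plywood fin chest, 166 (x) by 206 (y) by 112 mm high without lid, walls 8 mm; origin under its centre. Front (-x) faces the board's tail, hinge at the +x edge. Inside, a foam insert (top 28 mm above the table) has two slots along x, 40 mm either side of the middle, a fin in each: tab down, tip 21 mm above the rim, leading edge to -x; 50 mm clear beside it to the wall, 70 to the other fin.
- fin_mid (a point): Middle of the teal fin's blade, the place to grip. The fin is a plate (about 80 g) 10 mm thick (y), 105 mm tall above its base, 108 mm long at the base, swept backwards. Frame: x to the leading edge, y across the thickness, z from base to tip. Here the blade is about 65 mm long and the base line 52 mm below. It stands in either chest slot (varies), hidden while the lid is shut.
- fin_base (a point): Middle of the teal fin's base line (13 mm ahead of and 52 mm below fin_mid), same axes. Below it a tab 70 mm long, 6 mm thick and 14 mm deep goes into the slot.
- fin_front (a point): Front end of the teal fin's base line, 54 mm ahead of fin_base, same axes.
- fin: The loose teal fin itself; its origin and axes are those of fin_base.
- board: White surfboard lying bottom up, fixed; x along the stringer from tail to nose, origin on the table right under the middle of the empty centre fin box. Its top face is level, 70 mm above the table. Two teal and lime side fins, 105 mm tall, stand 190 mm nearer the nose, 152 mm either side of the stringer.
- box_mid (a point): Middle of the mouth of the empty grey fin box (dark slot), flush with the board's top face. Slot 76 mm long (along x, tail to nose), 9 mm wide, 18 mm deep, mouth chamfered by 2.5 mm. With the fin home, fin_base is at this point and the fin's base rests on the face of the box.
- box_front (a point): Point on the board's face 54 mm towards the nose from box_mid: fin_front comes here when the fin is home.
- spare: Amber fin, same shape and size as the teal one, standing in the chest's other slot. Leave it there. Origin at the middle of its base line.
- tape: Roll of lime masking tape lying on the board, 100 mm across, 25 mm high. Leave alone.
- sandblock: Cork sanding block lying on the board, 115 x 65 x 34 mm. Leave alone.
- cup: White mixing cup on the table, 80 mm wide, 100 mm high. Leave alone.
- bottle: Water bottle with a red cap on the table, 64 mm wide, 200 mm high. Leave alone.
- driver: Orange-handled screwdriver lying on the board. Leave alone.
- spreader: Yellow resin spreader lying on the table, 100 x 70 x 6 mm. Leave alone.

How it is judged:
On the way, in this order (a step that is already met when the one before it is completed fails the run):
1. the chest's lid is lifted open, 1.25 rad or more (value of joint lid above 1.25 rad), for 0.2 s.
2. the teal fin is gripped and drawn right out over the chest's rim, the chest no longer touching it (height (world z) of fin_mid above 0.175 m and contact force between fin and the fingers above 1 N and contact force between fin and chest below 0.1 N), for 0.1 s.
At the end, for the whole second after the job is handed in: The teal fin is home in the centre box: fin_base within 5 mm of box_mid sideways and 3 mm in height, fin_front within 7 mm of box_front, within 0.07 rad of upright, still, gripped with over 2 N and pressed on the board with 1.5 to 35 N; the lid stands open (above 1.2 rad) (horizontal distance between fin_base and box_mid below 0.005 m and z of fin_base in the frame of box_mid between -0.003 and 0.003 m and distance between fin_front and box_front below 0.007 m and angle between fin_base's own z axis and vertical below 0.07 rad and contact force between fin and the fingers above 2 N and contact force between fin and board between 1.5 and 35 N and linear speed of fin below 0.02 m/s and value of joint lid above 1.2 rad); the arm keeps its last pose, push and grip.
It fails at once if the fin is rammed against the board with more than 80 N (contact force between fin and board above 80 N).
It fails at once if the amber fin is shifted by more than 20 mm (distance of spare from where it was at the start of the episode above 0.02 m).
It fails at once if one of the other loose things is moved by more than 30 mm (distance of any of tape, sandblock, cup, bottle, driver, spreader from where it was at the start of the episode above 0.03 m).
It also fails if it takes over 56 s, if anything falls off the work surface, if the arm or the gripper's body presses on something with over 40 N, if the wrist force passes 120 N, or if a joint passes its speed limit or range.

## Working session

There is one attempt and no reset: what is moved stays moved. The work goes in short steps, Python scripts to look and compute and a tool call to move; the robot and the scene stay as the last step left them, time stands still between calls to the robot, and variables do not carry over. Pictures are saved under pics/ and viewed, at most 10 in all, crops included, and the job is handed in when it is done.

Besides the shell and the picture viewer there is one more tool, called after "Emit:" as name([rows], argument=value, ...), one row to a line, values as JSON. arm_command: Moves the arm, as the interface text tells. Its arguments: {"type":"object","properties":{"plan":{"type":"array"},"gripper":{"type":"number"},"force":{"type":"number"}},"required":["plan"]}

```bash
mkdir -p pics; cat > h.py <<'E'
import numpy as np, cv2
from station import *
from scipy.spatial.transform import Rotation as R
def snap(n,f):
    c=calibration(n); im,d=get_image(n); cv2.imwrite(f'pics/{f}.png',im); np.savez(f'pics/{f}.npz',im=im,d=d,pose=c['pose'],k=[c['fx'],c['fy'],c['cx'],c['cy']]); 
    return c
def P(f,u,v,z=None,r=1):
    a=np.load(f'pics/{f}.npz');fx,fy,cx,cy=a['k'];T=a['pose']
    ray=np.array([(u-cx)/fx,-(v-cy)/fy,-1.])
    if z is None:
        p=a['d'][v-r:v+r+1,u-r:u+r+1]; p=p[p>0]; s=np.median(p) if len(p) else np.nan
    else: s=(z-T[2,3])/(T[:3,:3]@ray)[2]
    return T[:3,:3]@(ray*s)+T[:3,3]
E
python3 - <<'E'
from h import *
np.set_printoptions(precision=4,suppress=True)
o=get_obs();print(o)
for n in ['scene','side']:
    c=snap(n,n+'0');print(n,c)
a=cv2.imread('pics/scene0.png');b=cv2.imread('pics/side0.png')
E
```

```text
{'t': 0.0, 'q': array([-0.119 ,  0.0534,  1.6143,  0.    ,  1.476 , -0.119 ]), 'dq': array([ 0.0001,  0.0001, -0.0006,  0.0003, -0.0024,  0.001 ]), 'effort': array([  0.0003, -39.367 , -37.0176,  -0.0002,   0.0069,  -0.    ]), 'tool_pos': array([0.6247, 0.    , 0.4034]), 'tool_rot': array([-2.2203, -2.2203,  0.002 ]), 'contact_force': array([0.1466, 0.04  , 0.8277]), 'wrist_torque': array([-0.0204,  0.0062, -0.0234]), 'grip_force': 0.0, 'opening': 0.08537592669162411}
scene {'fx': 361.0758356147229, 'fy': 361.0758356147229, 'cx': 322.0634181290678, 'cy': 199.66153386662305, 'pose': array([[ 0.778 , -0.4385,  0.45  ,  0.9922],
       [ 0.6282,  0.5283, -0.5712, -0.4876],
       [ 0.0127,  0.7271,  0.6864,  0.7774],
       [ 0.    ,  0.    ,  0.    ,  1.    ]])}
side {'fx': 477.4380576154387, 'fy': 477.4380576154387, 'cx': 315.1293009401961, 'cy': 198.60899176194596, 'pose': array([[-0.8779,  0.323 , -0.3535,  0.1178],
       [-0.4788, -0.5811,  0.6581,  0.8729],
       [ 0.0072,  0.747 ,  0.6648,  0.9602],
       [ 0.    ,  0.    ,  0.    ,  1.    ]])}
```

View pics/scene0.png

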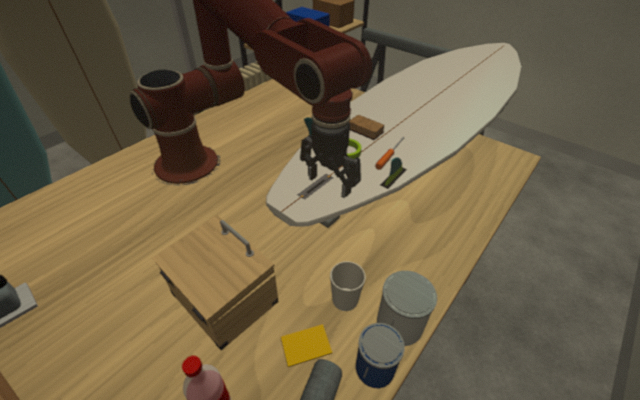

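View pics/side0.png

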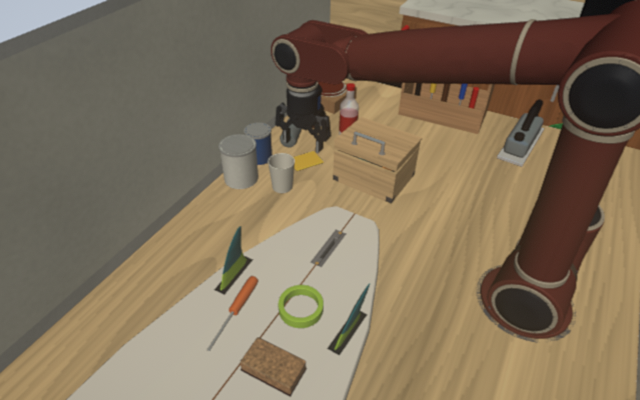

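The scene view shows the handle bar from about (222,224) to (250,250) and the slot at about (316,185). In the side view the bar runs from (354,135) to (382,148) and the slot is at about (329,248).

```bash
python3 - <<'E'
from h import *
np.set_printoptions(precision=4,suppress=True)
a=np.load('pics/side0.npz')['im'];b=np.load('pics/scene0.npz')['im']
c1=cv2.resize(a[105:275,290:430],None,fx=3.4,fy=3.4,interpolation=cv2.INTER_CUBIC)
c2=cv2.resize(b[160:350,150:340],None,fx=3.0,fy=3.0,interpolation=cv2.INTER_CUBIC)
h=578
o=np.zeros((578,800,3),np.uint8)
c1=cv2.resize(a[115:265,310:420],None,fx=2.7,fy=2.7,interpolation=cv2.INTER_CUBIC)
c2=cv2.resize(b[160:350,155:335],None,fx=2.7,fy=2.7,interpolation=cv2.INTER_CUBIC)
o[:c1.shape[0],:c1.shape[1]]=c1; o[:c2.shape[0],310:310+c2.shape[1]]=c2
cv2.imwrite('pics/crop0.png',o)
for u,v in [(354,135),(368,141),(382,148),(329,248),(341,234),(317,262),(335,142),(419,148)]: print('side',u,v,P('side0',u,v))
for u,v in [(222,224),(236,238),(250,251),(316,185)]: print('scene',u,v,P('scene0',u,v))
E
```

```text
side 354 135 [ 0.5667 -0.1967  0.1804]
side 368 141 [ 0.5348 -0.2306  0.1497]
side 382 148 [ 0.4753 -0.1897  0.1707]
side 329 248 [0.4762 0.1284 0.0576]
side 341 234 [0.466  0.0812 0.0713]
side 317 262 [0.4745 0.1959 0.073 ]
side 335 142 [ 0.6229 -0.1892  0.1413]
side 419 148 [ 0.4064 -0.3356  0.1035]
scene 222 224 [ 0.4831 -0.1983  0.186 ]
scene 236 238 [ 0.512  -0.1897  0.1522]
scene 250 251 [ 0.5721 -0.2008  0.1643]
scene 316 185 [0.471  0.1433 0.0652]
```

View pics/crop0.png

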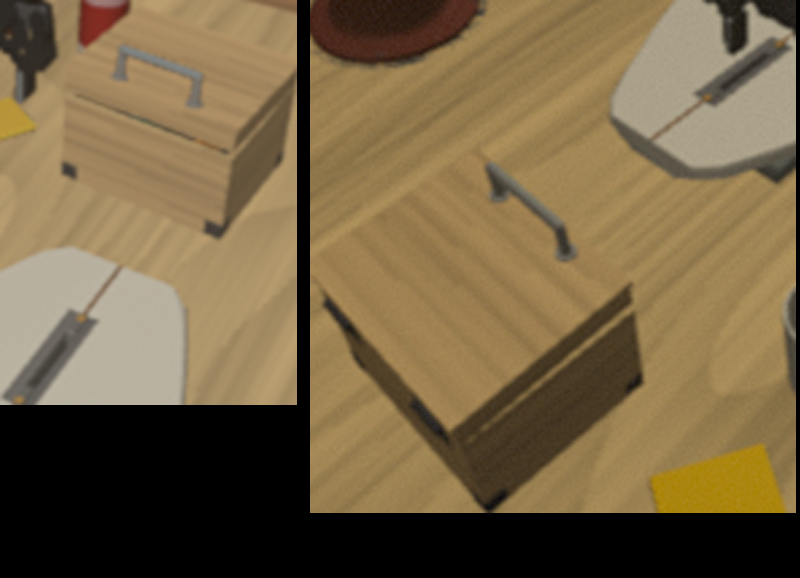

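```bash
cat >> h.py <<'E'
def tri(*obs):
    A=np.zeros((3,3));b=np.zeros(3);L=[]
    for f,u,v in obs:
        a=np.load(f'pics/{f}.npz');fx,fy,cx,cy=a['k'];T=a['pose']
        r=T[:3,:3]@np.array([(u-cx)/fx,-(v-cy)/fy,-1.]);r/=np.linalg.norm(r);M=np.eye(3)-np.outer(r,r);A+=M;b+=M@T[:3,3];L.append((M,T[:3,3]))
    x=np.linalg.solve(A,b);return x,[round(float(np.linalg.norm(M@(x-c)))*1000,1) for M,c in L]
E
python3 - <<'E'
from h import *
np.set_printoptions(precision=4,suppress=True)
p,e=tri(('side0',354.4,132.8),('scene0',248.7,243));q,e2=tri(('side0',384,143),('scene0',221.7,222.2))
print(p,e,q,e2,(p+q)/2,np.linalg.norm(p-q),np.arctan2(*(p-q)[[1,0]]))
# lid corners front: side crop px
for n,s,c in [('front+x',(75,92),(632,290)),('front-x',(236,140),(480,155))]:
    print(n,tri(('side0',s[0]/2.7+310,s[1]/2.7+115),('scene0',(c[0]-310)/2.7+155,c[1]/2.7+160)))
# box ends crop
for s,c in [((86,315),(708,100)),((20,396),(785,42))]:
    print('boxscrew',tri(('side0',s[0]/2.7+310,s[1]/2.7+115),('scene0',(c[0]-310)/2.7+155,c[1]/2.7+160)))
# stringer: side far points
print(P('side0',353,215,0.07),P('side0',329,248,.07),P('side0',216,398,.07))
a=np.load('pics/side0.npz')
E
```

```text
[ 0.5679 -0.1985  0.1861] [1.2, 1.2] [ 0.4747 -0.1949  0.1841] [1.8, 1.8] [ 0.5213 -0.1967  0.1851] 0.09326977607472084 -0.03948495069986057
front+x (array([ 0.6139, -0.1809,  0.1226]), [4.8, 4.8])
front-x (array([ 0.4174, -0.1679,  0.1395]), [1.0, 1.0])
boxscrew (array([0.4725, 0.073 , 0.0682]), [4.6, 4.6])
boxscrew (array([0.4787, 0.1974, 0.0725]), [5.4, 5.4])
[0.4698 0.0003 0.07  ] [0.4713 0.1386 0.07  ] [0.4826 0.5853 0.07  ]
```

Emit:
arm_command([
  [[-19.7,-10.4,-3.5,0,0,-1.53],[-19.7,-10.4,-3.5,0,0,-1.53],[-19.7,-10.4,-3.5,0,0,-1.53],[-19.7,-10.4,-3.5,0,0,-1.53],[-19.7,-10.4,-3.5,0,0,-1.53],[-19.7,-10.4,-3.5,0,0,-1.53],[-19.7,-10.4,-3.5,0,0,-1.53],[-19.7,-10.4,-3.5,0,0,-1.53],[-19.7,-10.4,-3.5,0,0,-1.53],[-19.7,-10.4,-3.5,0,0,-1.53],[-19.7,-10.4,-3.5,0,0,-1.53],[-19.7,-10.4,-3.5,0,0,-1.53]],
])

```text
t: 1.1
tool_pos: [0.5208, -0.197, 0.439]
tool_rot: [-0.155, -3.137, -0.001]
contact_force: [0.2, 0.1, 0.9]
opening: 0.0857
grip_force: 0.0
```

```bash
python3 - <<'E'
from h import *
np.set_printoptions(precision=4,suppress=True)
o=get_obs();print(o['t'],o['q'],o['tool_pos'],o['contact_force']);M=R.from_rotvec(o['tool_rot']).as_matrix();print(M)
c=snap('wrist','w1');snap('side','side1');print(c['pose'],c['fx'])
E
```

```text
1.1 [-0.4953 -0.128   1.7318  0.      1.5389 -1.9671] [ 0.5208 -0.197   0.439 ] [0.1755 0.1391 0.8637]
[[-0.9951  0.0988 -0.001 ]
 [ 0.0988  0.9951  0.0006]
 [ 0.001   0.0005 -1.    ]]
[[ 0.0978 -0.9609 -0.2589  0.4542]
 [ 0.9952  0.0946  0.0249 -0.1898]
 [ 0.0006 -0.2601  0.9656  0.4082]
 [ 0.      0.      0.      1.    ]] 338.74953745137617
```

View pics/w1.png

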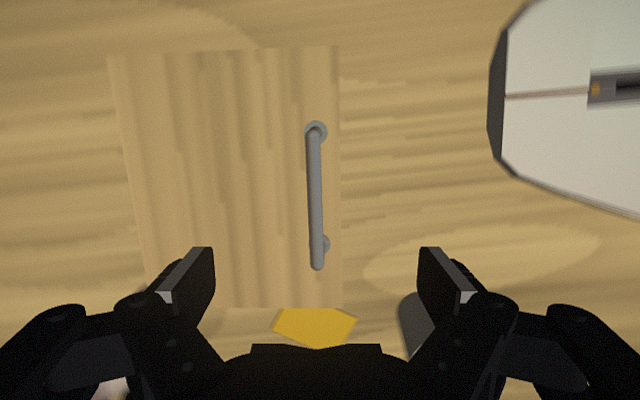

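The wrist view shows the bar from (313,135) to (317,266), with the lid's front edge at column 340.

```bash
python3 - <<'E'
from h import *
np.set_printoptions(precision=4,suppress=True)
a,e=tri(('side0',354.4,132.8),('scene0',248.7,243),('w1',317,266));b,f=tri(('side0',384,143),('scene0',221.7,222.2),('w1',313,130));print(a,e,b,f)
for z in (.18,.185,.19): 
  p,q=P('w1',317,266,z),P('w1',313,130,z);print(z,p,q,(p+q)/2,np.linalg.norm(p-q),np.arctan2(*(p-q)[[1,0]]))
print(P('w1',314,170),P('w1',316,220), P('w1',250,180),P('w1',150,180), P('w1',330,180))
print('lidtop corners',P('w1',340,45,.145),P('w1',108,55,.142),P('w1',340,305,.145))
E
```

```text
[ 0.5676 -0.1991  0.1857] [0.9, 1.7, 1.1] [ 0.4729 -0.1937  0.1837] [2.1, 2.7, 2.4]
0.18 [ 0.5696 -0.2     0.18  ] [ 0.4708 -0.1931  0.18  ] [ 0.5202 -0.1966  0.18  ] 0.0990551116194678 -0.07022266250804579
0.185 [ 0.5671 -0.1998  0.185 ] [ 0.4704 -0.193   0.185 ] [ 0.5188 -0.1964  0.185 ] 0.09688439879681456 -0.07022266250804561
0.19 [ 0.5646 -0.1996  0.19  ] [ 0.4701 -0.1929  0.19  ] [ 0.5173 -0.1963  0.19  ] 0.09471368597416147 -0.07022266250804561
[ 0.4956 -0.1948  0.1908] [ 0.5302 -0.1969  0.1902] [ 0.5068 -0.2467  0.148 ] [ 0.5    -0.3276  0.1427] [ 0.5122 -0.1842  0.1513]
lidtop corners [ 0.4154 -0.1683  0.145 ] [ 0.4051 -0.3376  0.142 ] [ 0.6269 -0.1851  0.145 ]
```

Emit:
arm_command([
  [[0.2,0,2.5,0,0,-0.03],[0.2,0,5,0,0,-0.03],[0.2,0,7.5,0,0,-0.03],[0.2,0,9,0,0,-0.03],[0.2,0,9.9,0,0,-0.03],[0.2,0,9.9,0,0,-0.03]],
])

```text
t: 1.7
tool_pos: [0.5183, -0.1964, 0.3378]
tool_rot: [-0.121, -3.135, -0.003]
contact_force: [0.3, 0.8, 0.1]
opening: 0.0854
grip_force: 0.0
```

Emit:
arm_command([
  [[0,0,0,0,0,0],[0,0,0,0,0,0],[0,0,0,0,0,0],[0,0,0,0,0,0],[0,0,0,0,0,0],[0,0,0,0,0,0],[0,0,0,0,0,0],[0,0,0,0,0,0]],
], gripper=1, force=40)

```text
t: 2.37
tool_pos: [0.5191, -0.1971, 0.3409]
tool_rot: [0.118, 3.139, -0.002]
contact_force: [1.5, -2.4, -0.6]
opening: 0.0082
grip_force: 38.9
```

```bash
python3 - <<'E'
import numpy as np
phis=np.linspace(.47,2.02,25); al=np.linspace(0,-.5,25)
def tcp(p,a): 
    g=np.array([-16.35*(np.cos(.47)-np.cos(p)),-16.35*(np.sin(p)-np.sin(.47))]); return g+15.5*np.array([np.sin(a),1-np.cos(a)])
for s in (0,12):
    a0=al[s];Rm=np.array([[np.cos(a0),-np.sin(a0)],[np.sin(a0),np.cos(a0)]])
    print([[0]+[round(float(v),1) for v in Rm.T@(tcp(phis[s+i],al[s+i])-tcp(phis[s],a0))]+[round(float(al[s+i]-a0),3),0,0] for i in range(1,13)])
E
```

```text
[[0, -0.8, -0.9, -0.021, 0, 0], [0, -1.7, -1.8, -0.042, 0, 0], [0, -2.7, -2.6, -0.062, 0, 0], [0, -3.7, -3.4, -0.083, 0, 0], [0, -4.7, -4.2, -0.104, 0, 0], [0, -5.8, -4.8, -0.125, 0, 0], [0, -7.0, -5.5, -0.146, 0, 0], [0, -8.1, -6.0, -0.167, 0, 0], [0, -9.3, -6.5, -0.188, 0, 0], [0, -10.6, -6.9, -0.208, 0, 0], [0, -11.9, -7.3, -0.229, 0, 0], [0, -13.2, -7.6, -0.25, 0, 0]]
[[0, -1.2, -0.5, -0.021, 0, 0], [0, -2.5, -1.0, -0.042, 0, 0], [0, -3.8, -1.4, -0.062, 0, 0], [0, -5.1, -1.8, -0.083, 0, 0], [0, -6.4, -2.0, -0.104, 0, 0], [0, -7.8, -2.2, -0.125, 0, 0], [0, -9.1, -2.3, -0.146, 0, 0], [0, -10.5, -2.4, -0.167, 0, 0], [0, -11.9, -2.4, -0.188, 0, 0], [0, -13.3, -2.3, -0.208, 0, 0], [0, -14.6, -2.1, -0.229, 0, 0], [0, -16.0, -1.8, -0.25, 0, 0]]
```

Emit:
arm_command([
  [[0,-0.8,-0.9,-0.021,0,0],[0,-1.7,-1.8,-0.042,0,0],[0,-2.7,-2.6,-0.062,0,0],[0,-3.7,-3.4,-0.083,0,0],[0,-4.7,-4.2,-0.104,0,0],[0,-5.8,-4.8,-0.125,0,0],[0,-7.0,-5.5,-0.146,0,0],[0,-8.1,-6.0,-0.167,0,0],[0,-9.3,-6.5,-0.188,0,0],[0,-10.6,-6.9,-0.208,0,0],[0,-11.9,-7.3,-0.229,0,0],[0,-13.2,-7.6,-0.25,0,0]],
])

```text
t: 3.37
tool_pos: [0.5091, -0.3286, 0.4193]
tool_rot: [0.114, 3.104, 0.398]
contact_force: [0.1, 6.5, 4.8]
opening: 0.0083
grip_force: 38.9
```

Emit:
arm_command([
  [[0,-1.2,-0.5,-0.021,0,0],[0,-2.5,-1.0,-0.042,0,0],[0,-3.8,-1.4,-0.062,0,0],[0,-5.1,-1.8,-0.083,0,0],[0,-6.4,-2.0,-0.104,0,0],[0,-7.8,-2.2,-0.125,0,0],[0,-9.1,-2.3,-0.146,0,0],[0,-10.5,-2.4,-0.167,0,0],[0,-11.9,-2.4,-0.188,0,0],[0,-13.3,-2.3,-0.208,0,0],[0,-14.6,-2.1,-0.229,0,0],[0,-16.0,-1.8,-0.25,0,0]],
])

```text
t: 4.37
tool_pos: [0.4966, -0.489, 0.3983]
tool_rot: [0.112, 3.022, 0.771]
contact_force: [-1.5, -0.8, 8.4]
opening: 0.0079
grip_force: 41.3
```

Emit:
arm_command([
  [[0,0,0,0,0,0],[0,0,0,0,0,0],[0,0,0,0,0,0],[0,0,0,0,0,0]],
], gripper=0.4)

```text
t: 4.7
tool_pos: [0.4971, -0.4872, 0.3948]
tool_rot: [0.113, 3.024, 0.772]
contact_force: [-0.2, -0.1, 0.3]
opening: 0.0255
grip_force: 0.0
```

Emit:
arm_command([
  [[0,0,-2.5,0,0,0],[0,0,-5,0,0,0],[0,0,-7.5,0,0,0],[0,0,-10,0,0,0],[0,0,-10,0,0,0]],
])

```text
t: 5.12
tool_pos: [0.4933, -0.5362, 0.4888]
tool_rot: [0.112, 3.022, 0.76]
contact_force: [0.3, 0.2, 1.5]
opening: 0.0256
grip_force: 0.0
```

```bash
cat >> h.py <<'E'
def rel(pos,yaw):
    """shift cm / turn for target: tool down, tool y at world angle yaw"""
    o=get_obs();M=R.from_rotvec(o['tool_rot']).as_matrix();c,s=np.cos(yaw),np.sin(yaw)
    T=np.array([[-s,c,0],[c,s,0],[0,0,-1.]])
    return (M.T@(np.array(pos)-o['tool_pos'])*100).round(2), R.from_matrix(M.T@T).as_rotvec().round(3), o['tool_pos'].round(4)
E
python3 -c "
from h import *
o=get_obs();print(o['t'],o['q'],o['contact_force']);print(*rel([.51,-.25,.46],-.07))"
```

```text
5.1167 [-0.9728897   0.34697031  1.16023066  0.33596016  2.00651672 -2.38445707] [0.33350744 0.24944138 1.50755469]
[ 0.51 23.89 16.09] [ 0.391 -0.381  1.532] [ 0.4933 -0.5362  0.4888]
```

Emit:
arm_command([
  [[0,3,-1,0.391,-0.381,1.532],[0,6,0,0.391,-0.381,1.532],[0,9,2,0.391,-0.381,1.532],[0,12,4,0.391,-0.381,1.532],[0.2,15,6,0.391,-0.381,1.532],[0.3,18,8,0.391,-0.381,1.532],[0.4,21,10,0.391,-0.381,1.532],[0.5,24,11.5,0.391,-0.381,1.532],[0.5,25.8,12.6,0.391,-0.381,1.532],[0.5,25.8,12.6,0.391,-0.381,1.532],[0.5,25.8,12.6,0.391,-0.381,1.532],[0.5,25.8,12.6,0.391,-0.381,1.532]],
])

```text
t: 6.12
tool_pos: [0.5098, -0.2472, 0.4948]
tool_rot: [-2.165, -2.266, -0.067]
contact_force: [0.0, -0.2, -0.3]
opening: 0.0255
grip_force: 0.0
```

```bash
python3 -c "
from h import *
print(*rel([.51,-.25,.46],-.07),get_obs()['contact_force'])"
```

```text
[-0.4  -0.08  3.47] [ 0.024 -0.036  0.116] [ 0.5098 -0.2472  0.4948] [ 0.00131936 -0.19180683 -0.32830571]
```

Emit:
arm_command([
  [[-0.4,0,1.5,0.024,-0.036,0.116],[-0.4,0,2.5,0.024,-0.036,0.116],[-0.4,0,2.5,0.024,-0.036,0.116],[-0.4,0,2.5,0.024,-0.036,0.116]],
], gripper=-0.18)

```text
t: 6.45
tool_pos: [0.5107, -0.2514, 0.4686]
tool_rot: [-2.289, -2.148, -0.004]
contact_force: [-0.3, -1.6, -0.6]
opening: 0.0505
grip_force: 0.0
```

```bash
python3 -c "
from h import *
print(*rel([.51,-.25,.46],-.07),get_obs()['opening'])
snap('wrist','w2');snap('side','side2');snap('scene','scene2')
a=cv2.imread('pics/w2.png')
o=np.zeros((600,640,3),np.uint8);o[:400]=a
s=cv2.imread('pics/side2.png')[60:210,300:450];o[400:,:200]=cv2.resize(s,(200,200))
s=cv2.imread('pics/scene2.png')[150:350,130:330];o[400:,200:400]=s
cv2.imwrite('pics/v2.png',o)"
```

```text
[ 0.13 -0.07  0.86] [-0.    -0.004  0.006] [ 0.5107 -0.2514  0.4686] 0.05047290413731192
```

View pics/v2.png

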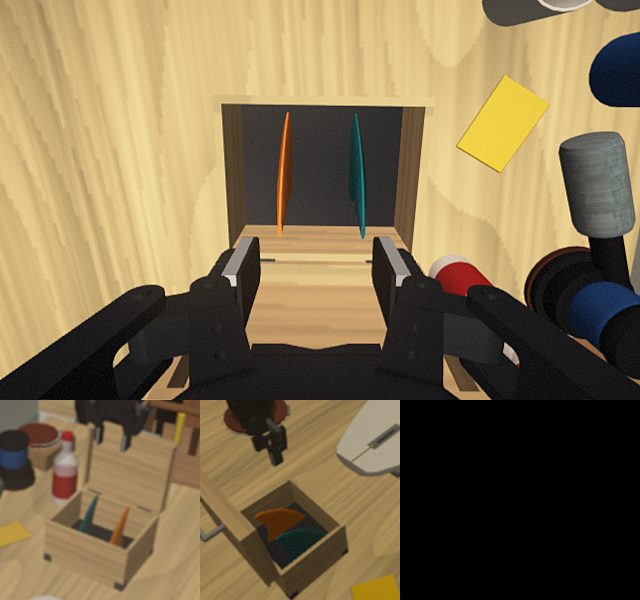

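The chest is open. The teal fin is the right one in the wrist view: its base front is near (355,115) and its tip near (363,236). The amber fin is on the left.

```bash
python3 -c "
from h import *
np.set_printoptions(precision=4,suppress=True)
print('tip',P('w2',363,235,.133),P('w2',363,233),'front',P('w2',355,116,.03),P('w2',356,118))
for v in range(120,236,15):
  im=np.load('pics/w2.npz')['im'][v].astype(int);m=[u for u in range(330,385) if im[u,0]>im[u,2]+25]; 
  if m: u=int(np.mean(m));print(v,min(m),max(m),P('w2',u,v,r=0))
# rims
print('rimfront',P('w2',222,103,.112),P('w2',425,105,.112),P('w2',320,100))
"
```

```text
tip [ 0.5515 -0.3085  0.133 ] [ 0.5516 -0.3066  0.1325] front [ 0.5587 -0.2005  0.03  ] [ 0.5589 -0.2025  0.0381]
120 353 357 [ 0.5573 -0.2045  0.0419]
135 352 360 [ 0.5555 -0.2195  0.0637]
150 351 361 [ 0.5534 -0.2339  0.0781]
165 350 363 [ 0.5523 -0.2473  0.0932]
180 350 364 [ 0.5506 -0.2606  0.1041]
195 354 364 [ 0.5507 -0.2728  0.1169]
210 358 365 [ 0.5511 -0.2854  0.1259]
225 360 365 [ 0.551  -0.2987  0.1318]
rimfront [ 0.4269 -0.1778  0.112 ] [ 0.615  -0.1914  0.112 ] [ 0.5179 -0.1808  0.1116]
```

Emit:
arm_command([
  [[-0.7,2,2,0,0,0.006],[-1.36,4.4,5,0,0,0.006],[-1.36,4.4,8,0,0,0.006],[-1.36,4.4,11,0,0,0.006],[-1.36,4.4,13,0,0,0.006],[-1.36,4.4,15,0,0,0.006],[-1.36,4.4,17,0,0,0.006],[-1.36,4.4,19,0,0,0.006],[-1.36,4.4,21,0,0,0.006],[-1.36,4.4,22.3,0,0,0.006],[-1.36,4.4,22.8,0,0,0.006],[-1.36,4.4,22.8,0,0,0.006]],
])

```text
t: 7.6
tool_pos: [0.554, -0.2681, 0.2413]
tool_rot: [-2.299, -2.138, -0.003]
contact_force: [-0.3, -0.1, -0.1]
opening: 0.0506
grip_force: 0.0
```

```bash
python3 -c "
from h import *
print(*rel([.5537,-.268,.241],-.068),get_obs()['contact_force'])
snap('wrist','w3');snap('side','side3');snap('scene','scene3')
a=cv2.imread('pics/w3.png')
o=np.zeros((600,640,3),np.uint8);o[:400]=a
s=cv2.imread('pics/side3.png')[60:210,300:450];o[400:,:200]=cv2.resize(s,(200,200))
s=cv2.imread('pics/scene3.png')[150:350,130:330];o[400:,200:400]=s
cv2.imwrite('pics/v3.png',o)"
```

```text
[ 0.   -0.03  0.03] [-0.    -0.003 -0.004] [ 0.554  -0.2681  0.2413] [-0.2815906  -0.12325125 -0.05043691]
```

View pics/v3.png

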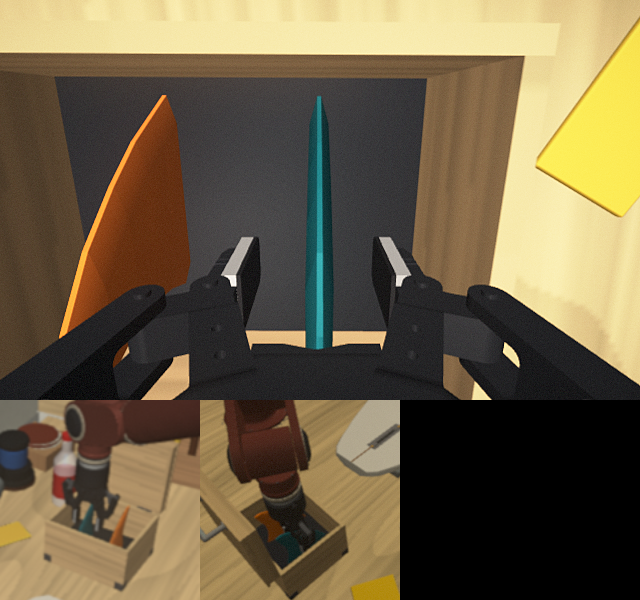

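The teal fin sits centred between the pads, with its base front at (319,96). I'll close on it, then draw it out.

Emit:
arm_command([
  [[0,0,0,0,0,0],[0,0,0,0,0,0],[0,0,0,0,0,0],[0,0,0,0,0,0],[0,0,0,0,0,0],[0,0,0,0,0,0],[0,0,0,0,0,0],[0,0,0,0,0,0]],
], gripper=1, force=70)

```text
t: 8.42
tool_pos: [0.5547, -0.2684, 0.2434]
tool_rot: [2.299, 2.138, 0.004]
contact_force: [-0.3, 1.2, 6.2]
opening: 0.0091
grip_force: 68.8
```

Emit:
arm_command([
  [[0,0,-1,0,0,0],[0,0,-2,0,0,0],[0,0,-3,0,0,0],[0,0,-5,0,0,0],[0,0,-7,0,0,0],[0,0,-9,0,0,0],[0,0,-11,0,0,0],[0,0,-13,0,0,0],[0,0,-15,0,0,0],[0,0,-16,0,0,0],[0,0,-16,0,0,0],[0,0,-16,0,0,0]],
])

```text
t: 9.42
tool_pos: [0.5539, -0.2683, 0.4027]
tool_rot: [2.3, 2.139, 0.003]
contact_force: [0.5, -0.4, -0.8]
opening: 0.0094
grip_force: 68.8
```

```bash
python3 -c "
from h import *
np.set_printoptions(precision=4,suppress=True)
print(P('w3',319,97,.03),P('w3',319,100))
o=get_obs();print(o['t'],o['tool_pos'],R.from_rotvec(o['tool_rot']).as_matrix(),o['contact_force'],o['opening'])
snap('wrist','w4');snap('side','side4')
a=cv2.imread('pics/w4.png')
o=np.zeros((600,800,3),np.uint8);o[:400,:640]=a
s=cv2.imread('pics/side4.png')[30:230,230:430];o[400:,:200]=s
o[400:,200:800]=cv2.resize(a[60:160,200:500],(600,200))
cv2.imwrite('pics/v4.png',o)"
```

```text
[ 0.5599 -0.1979  0.03  ] [ 0.5598 -0.1994  0.0318]
9.4167 [ 0.5539 -0.2683  0.4027] [[ 0.0725  0.9974  0.0021]
 [ 0.9974 -0.0725  0.0008]
 [ 0.001   0.0021 -1.    ]] [ 0.543  -0.3664 -0.7718] 0.009398048344047904
```

View pics/v4.png

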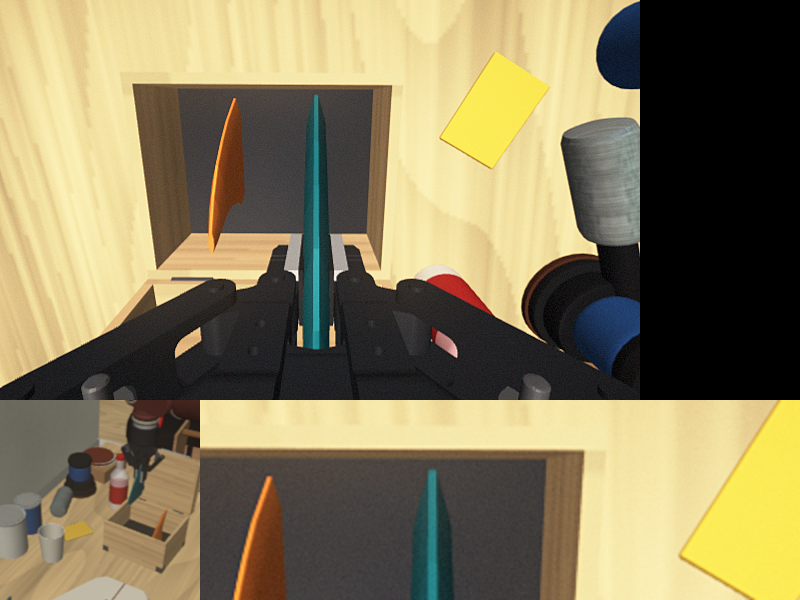

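The fin is drawn out and still in line with the fingers, its front at (316,96); the amber fin hasn't moved. Next I'll carry it to just short of the box and look.

Emit:
arm_command([
  [[1.5,-0.5,0,0,0,0],[4,-1.3,0,0,0,0],[7,-2.3,0,0,0,0],[10.5,-3.5,0,0,0,0],[14,-4.6,0,0,0,0],[17.5,-5.8,0,0,0,0],[21,-7,0,0,0,0],[24.5,-8.1,0,0,0,0],[27.5,-9.1,0,0,0,0],[29.7,-9.8,0,0,0,0],[30.6,-10.1,0,0,0,0],[30.6,-10.1,0,0,0,0]],
])

```text
t: 10.52
tool_pos: [0.4745, 0.0461, 0.4014]
tool_rot: [-2.296, -2.142, -0.002]
contact_force: [-0.1, -0.8, -1.1]
opening: 0.0094
grip_force: 68.8
```

Emit:
arm_command([
  [[0,0,0,0,0,0],[0,0,0,0,0,0]],
])

```text
t: 10.68
tool_pos: [0.4756, 0.0435, 0.4021]
tool_rot: [2.301, 2.138, 0.002]
contact_force: [-0.3, 0.6, -0.6]
opening: 0.0091
grip_force: 68.8
```

```bash
python3 -c "
from h import *
np.set_printoptions(precision=4,suppress=True)
o=get_obs();M=R.from_rotvec(o['tool_rot']).as_matrix();print(o['t'],o['tool_pos'],M,o['contact_force'])
snap('wrist','w5')
for v in (97,98,100,102): print('front tool',M.T@(P('w5',316,v,r=0)-o['tool_pos']))
a=cv2.imread('pics/w5.png')
o=np.zeros((600,800,3),np.uint8);o[:200,:320]=cv2.resize(a,(320,200))
o[200:600]=cv2.resize(a[0:130,190:450],(800,400),interpolation=cv2.INTER_CUBIC)
cv2.imwrite('pics/v5.png',o)"
```

```text
10.6833 [0.4756 0.0435 0.4021] [[ 0.0734  0.9973  0.001 ]
 [ 0.9973 -0.0734  0.0007]
 [ 0.0008  0.0009 -1.    ]] [-0.2768  0.5685 -0.5802]
front tool [ 0.0699 -0.0007  0.2139]
front tool [ 0.0694 -0.0007  0.2122]
front tool [ 0.0684 -0.0007  0.2096]
front tool [ 0.0674 -0.0007  0.2086]
```

View pics/v5.png

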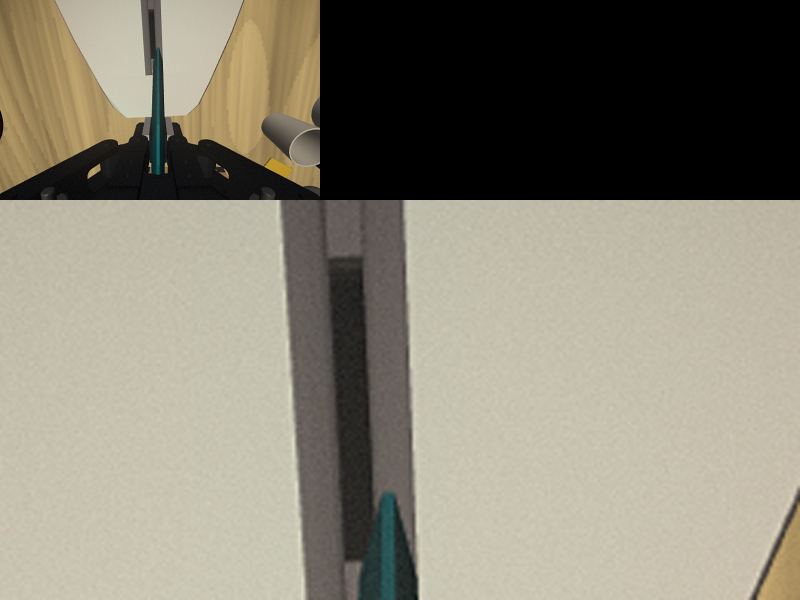

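```bash
python3 -c "
from h import *
np.set_printoptions(precision=4,suppress=True)
f=lambda x,y:(190+x/3.077,(y-200)/3.077)
a=P('w5',*f(345,258),.07);b=P('w5',*f(360,560),.07);print(a,b,(a+b)/2,np.linalg.norm(a-b),np.arctan2(*(a-b)[[1,0]]))
l,r=P('w5',*f(281,200),.07),P('w5',*f(403,200),.07);l2,r2=P('w5',*f(305,580),.07),P('w5',*f(414,500),.07)
print(l,r,np.linalg.norm(l-r),np.arctan2(*(l-l2)[[1,0]]),np.arctan2(*(r-r2)[[1,0]]))
print('board z',P('w5',230,50)[2],P('w5',380,60)[2],P('w5',290,40)[2])
# stringer from nose side in side0
print(tri(('side0',329,248),('scene0',316,185)))
"
```

```text
[0.4736 0.1767 0.07  ] [0.4714 0.0993 0.07  ] [0.4725 0.138  0.07  ] 0.07737536848479995 1.5424375065491727
[0.4582 0.1915 0.07  ] [0.4897 0.1892 0.07  ] 0.03160253037910738 1.5421531425386121 1.5432041922556745
board z 0.06977739254494741 0.06988889011425103 0.06931827193363832
(array([0.4727, 0.139 , 0.0693]), [1.5, 1.5])
```

Emit:
arm_command([
  [[1.5,-0.1,1,0,0,-0.045],[3.5,-0.3,2.5,0,0,-0.045],[5.5,-0.5,4.5,0,0,-0.045],[7,-0.7,6.5,0,0,-0.045],[7.76,-0.86,8,0,0,-0.045],[7.76,-0.86,9,0,0,-0.045],[7.76,-0.86,9.2,0,0,-0.045],[7.76,-0.86,9.2,0,0,-0.045],[7.76,-0.86,9.2,0,0,-0.045],[7.76,-0.86,9.2,0,0,-0.045]],
])

```text
t: 11.57
tool_pos: [0.4734, 0.1216, 0.3122]
tool_rot: [2.252, 2.188, 0.006]
contact_force: [0.1, -1.0, -0.6]
opening: 0.0094
grip_force: 68.8
```

```bash
python3 -c "
from h import *
np.set_printoptions(precision=4,suppress=True)
o=get_obs();M=R.from_rotvec(o['tool_rot']).as_matrix();print(o['t'],o['tool_pos'],M,o['contact_force'])
snap('wrist','w6');snap('side','side6')
a=cv2.imread('pics/w6.png');b=cv2.imread('pics/side6.png')
o=np.zeros((600,800,3),np.uint8);o[:600]=cv2.resize(a[0:180,200:440],(800,600),interpolation=cv2.INTER_CUBIC)
o[380:,600:]=cv2.resize(b[190:300,280:380],(200,220),interpolation=cv2.INTER_CUBIC)
cv2.imwrite('pics/v6.png',o)"
```

```text
11.5667 [0.4734 0.1216 0.3122] [[ 0.0289  0.9996  0.0043]
 [ 0.9996 -0.0289  0.0013]
 [ 0.0014  0.0043 -1.    ]] [ 0.0527 -0.9659 -0.607 ]
```

View pics/v6.png

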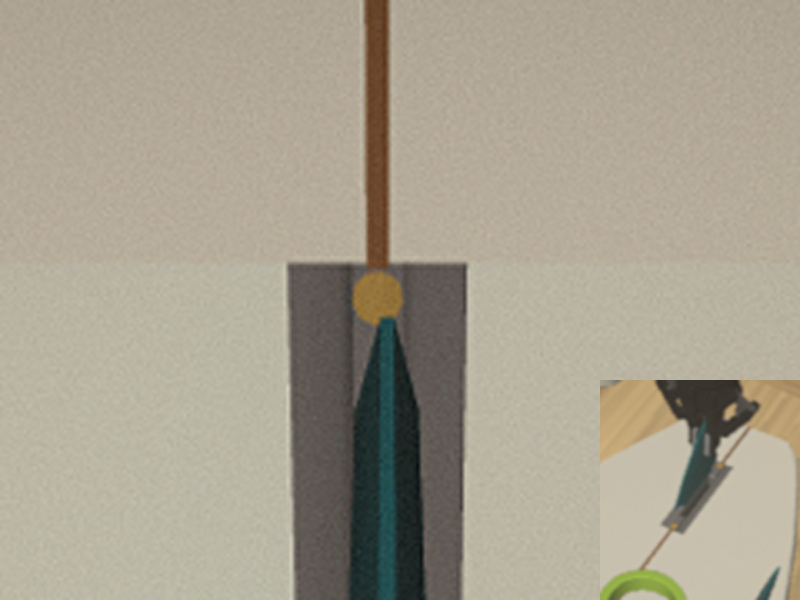

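```bash
python3 -c "
from h import *
np.set_printoptions(precision=4,suppress=True)
o=get_obs();M=R.from_rotvec(o['tool_rot']).as_matrix();t=o['tool_pos']
g=lambda x,y:(200+x/3.3333,y/3.3333)
F=P('w6',*g(387,318),.0975);print('fin front',F,M.T@(F-t),P('w6',316,97,r=0),P('w6',316,99,r=0))
for x,y in [(377.5,265),(378,318),(378,500),(378,590),(377,10)]:
  p=P('w6',*g(x,y),.07);print(p,M.T@(p-t))
a=np.array([.4725,.138,.07]);print('box_front', a+.054*np.array([.0283,.9996,0]), M.T@(a+.054*np.array([.0283,.9996,0])-t))
print(t, o['tool_pos'])
"
```

```text
fin front [0.4758 0.1927 0.0975] [ 0.0705 -0.0003  0.2146] [0.4757 0.1918 0.0994] [0.4757 0.1908 0.1016]
[0.4745 0.2023 0.07  ] [ 0.0801 -0.002   0.2421]
[0.4743 0.1933 0.07  ] [ 0.0711 -0.002   0.2421]
[0.4733 0.1606 0.07  ] [ 0.0384 -0.002   0.2421]
[0.4728 0.1434 0.07  ] [ 0.0212 -0.002   0.242 ]
[0.4756 0.243  0.07  ] [ 0.1208 -0.0021  0.2422]
box_front [0.474 0.192 0.07 ] [ 0.0697 -0.0022  0.2421]
[0.4733 0.1219 0.312 ] [0.4733 0.1219 0.312 ]
```

The fin lies about 1.7 mm to one side of the box's centre line; yaw and length look right. I'll shift it over and lower it.

Emit:
arm_command([
  [[-0.05,-0.17,0.1,0,0,0],[-0.05,-0.17,0.3,0,0,0],[-0.05,-0.17,0.6,0,0,0],[-0.05,-0.17,0.9,0,0,0],[-0.05,-0.17,1.2,0,0,0],[-0.05,-0.17,1.4,0,0,0],[-0.05,-0.17,1.6,0,0,0],[-0.05,-0.17,1.7,0,0,0],[-0.05,-0.17,1.8,0,0,0],[-0.05,-0.17,1.8,0,0,0]],
])

```text
t: 12.5
tool_pos: [0.471, 0.1219, 0.2925]
tool_rot: [2.252, 2.19, 0.003]
contact_force: [-0.6, 0.5, -0.5]
opening: 0.0093
grip_force: 68.8
```

Emit:
arm_command([
  [[0,0,0.1,0,0,0],[0,0,0.2,0,0,0],[0,0,0.3,0,0,0],[0,0,0.4,0,0,0],[0,0,0.5,0,0,0],[0,0,0.6,0,0,0],[0,0,0.65,0,0,0],[0,0,0.7,0,0,0],[0,0,0.7,0,0,0],[0,0,0.7,0,0,0]],
])

```text
t: 13.33
tool_pos: [0.4711, 0.1219, 0.2857]
tool_rot: [2.252, 2.19, 0.003]
contact_force: [-0.3, 0.4, -0.7]
opening: 0.009
grip_force: 68.8
```

Emit:
arm_command([
  [[0,0,0.05,0,0,0],[0,0,0.1,0,0,0],[0,0,0.15,0,0,0],[0,0,0.2,0,0,0],[0,0,0.2,0,0,0],[0,0,0.2,0,0,0]],
])

```text
t: 13.83
tool_pos: [0.4714, 0.1219, 0.2853]
tool_rot: [2.251, 2.19, 0.003]
contact_force: [-3.5, -0.9, 7.8]
opening: 0.0093
grip_force: 70.3
```

Emit:
arm_command([
  [[0,0,0.05,0,0,0],[0,0,0.05,0,0,0],[0,0,0.05,0,0,0],[0,0,0.05,0,0,0],[0,0,0.05,0,0,0],[0,0,0.05,0,0,0]],
])

```text
t: 14.33
tool_pos: [0.4714, 0.1219, 0.2853]
tool_rot: [2.251, 2.19, 0.003]
contact_force: [-4.3, -1.0, 9.7]
opening: 0.009
grip_force: 70.6
```

```bash
python3 -c "
from h import *
np.set_printoptions(precision=4,suppress=True)
o=get_obs();M=R.from_rotvec(o['tool_rot']).as_matrix();print(o['t'],o['tool_pos'],o['contact_force'],o['wrist_torque'])
snap('wrist','w7');snap('side','side7');snap('scene','scene7')
a=cv2.imread('pics/w7.png');b=cv2.imread('pics/side7.png');s=cv2.imread('pics/scene7.png')
o=np.zeros((600,800,3),np.uint8);o[:400]=cv2.resize(a[40:160,200:440],(800,400),interpolation=cv2.INTER_CUBIC)
o[400:,:400]=cv2.resize(b[210:290,270:430],(400,200),interpolation=cv2.INTER_CUBIC)
o[400:,400:]=cv2.resize(s[90:250,160:480],(400,200),interpolation=cv2.INTER_CUBIC)
cv2.imwrite('pics/v7.png',o)"
```

```text
14.3333 [0.4714 0.1219 0.2853] [-4.2836 -1.0006  9.6786] [-0.1444  1.0772  0.0314]
```

View pics/v7.png

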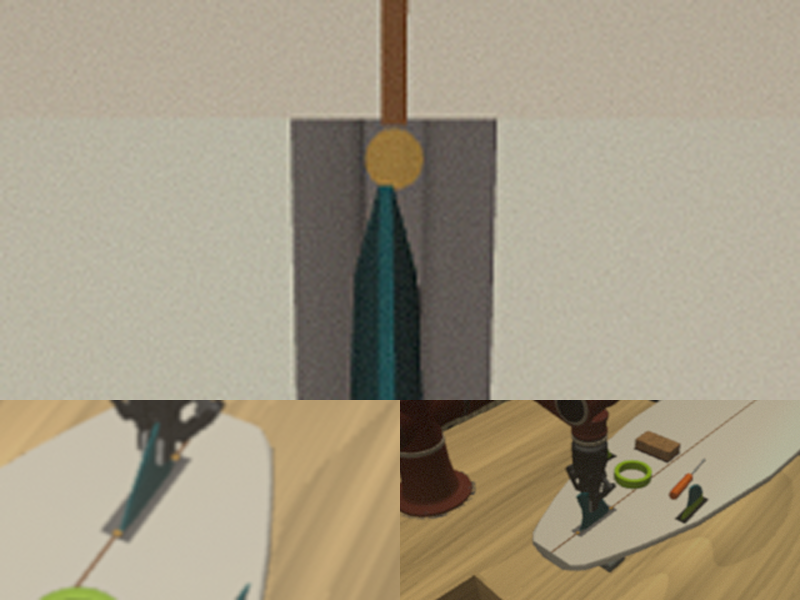

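```bash
python3 -c "
from h import *
np.set_printoptions(precision=4,suppress=True)
o=get_obs();M=R.from_rotvec(o['tool_rot']).as_matrix();t=o['tool_pos'];print(M[:,2],o['contact_force'],o['t'])
print(tri(('w7',316.1,95.8),('side7',317.2,262.8)))
for v in (96,97,98,99):
  p=P('w7',316,v,r=0);print(p)
f=P('w7',316.1,95.8,.071);c=P('w7',200+394/3.3333,95.8,.07);e=P('w7',200+394/3.3333,40+119/3.333,.07);print(f,c,'plate end',e,'fin front to end',np.linalg.norm(f-e), 'was box_front', [.474,.192])
# lid angle from scene: chest lid front edge visible? amber fin
"
```

```text
[ 0.0019  0.001  -1.    ] [-4.5948 -0.7328  9.9542] 14.4833
(array([0.4741, 0.1933, 0.0675]), [1.1, 1.1])
[0.4731 0.1926 0.0723]
[0.4731 0.1921 0.0728]
[0.4731 0.1915 0.0739]
[0.473  0.191  0.0741]
[0.4731 0.1927 0.071 ] [0.4742 0.1927 0.07  ] plate end [0.4745 0.2026 0.07  ] fin front to end 0.010061173537297236 was box_front [0.474, 0.192]
```

```bash
python3 -c "
from station import *
print(finish_job())"
```

```text
the job is handed in; nothing more can be done
None
```

The teal fin is in the centre box, swept back like the side fins, and the arm is still gripping it and pressing it down with about 10 N. The lid is standing open at roughly 1.6 rad. By the last images and pose readings the fin is fully home and about 1 mm off the box's centre line. The job was handed in after about 14.5 s, and no verdict came back.

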